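# Click the vial shuttle into the scanner's station and scan

### The arm

A 7-joint arm with a two-finger parallel gripper is mounted at the origin on a cart in front of the work surface, level with it; the furniture and walls round the work are solid. World frame = base frame: x ahead of the robot, y to its left, z up, the work surface at z = 0. Lengths are in m, angles in rad, forces in N, time in s.
With the tool pointing down it reaches from about 0.35 to 0.9 m from the base axis. Payload 8.1 kg.
Tool frame: the origin (TCP) lies midway between the tips of the shut fingers; the grasp point (between the pads) lies 19 mm behind it (arm.pinch_z is the distance from the TCP to the grasp point, in m); z points along the fingers, y is the direction in which the jaws open and shut (so a half turn about z gives the same grasp; the last joint's range is limited). The gripper opens to 92 mm and grips with 3 to 60 N. Pads are 19 mm wide; open, the fingers measure 130 mm over their backs; the gripper's body (75 mm by 190 mm) begins 47 mm behind the grasp point.
Start: joints at [1.184, 0.434, 0.025, 1.573, -0.012, 1.134, -0.075], TCP at [0.175, -0.6, 0.227] pointing down, gripper open.
Joint ranges: [-2.62, 2.62], [-0.44, 2.09], [-1.27, 1.32], [0.08, 2.57], [-1.32, 4.46], [0.12, 2], [-2.74, 2.74]. Speed limits (rad/s): [2.22, 2.22, 3.01, 3.01, 3.14, 3.14, 3.14].

### API

Orientations are given as a rotation vector (axis times angle).
In Python, from workcell import arm gives the robot as it stands.
- The arm moves only by the shell command python3 -m handwheel 'ROWS' [FORCE]. ROWS is JSON, one flat list of numbers, 5 for each row, row after row: the closure, from -1 (fully open) to 1 (shut), so that 0 is half open, then the shift along the world's x, y, z in cm, then the turn about the world's z in degrees. In form: [grip, tx, ty, tz, roll, grip, tx, ty, tz, roll, ...]. A call has 1 to 8 rows; each row is the pose to reach, as a shift and turn from the pose commanded when the call began; what a row does not reach only later rows make up. A row lasts 1/8 s, in which the tool goes at most 62.5 mm and 10.7 degrees, less where a joint would pass 70% of its speed; a pose out of reach is approached as far as the arm can. A call with a gripper value outside its range is refused whole. The fingers move at their own pace and stop on an object; FORCE is the grip in N (left out, the last holds). Time passes only in rows, so rows that repeat a pose let the fingers close. It gives the time, the measured TCP pose, the force and the opening at its end, in the units of the state.
- arm.get_state(): the state, without advancing time (a new reading comes with each control period).
- arm.get_image(name): name is "scene" or "top"; returns a dict with "pixels" (420x560x3 uint8, blue, green, red), "intrinsics" (3x3 intrinsics, pixels), "distortion" ([k1, k2, p1, p2, k3] as OpenCV has them; the pictures are not rectified), "cam_to_world" (4x4, takes a point from camera to world coordinates). Camera axes: x right, y down, z forward; pixel columns grow to the right and rows downward; lengths in m; the calibration is good to about 2 mm. A picture is of the moment at which its call begins. There is no depth.
- arm.sign_off(): hands the job in, once; it reports no verdict.
The state is a dict: "time": time; "q": joint angles; "dq": joint speeds; "joint_torque": joint torques, N m; "position": TCP position; "ee_rot": TCP orientation; "ft_force": force on the tool from outside, world axes, zero at the start; "moment": the same for the moment, N m; "opening": opening from 0.0 (shut) to 1.0 (fully open).
Only numpy, scipy, OpenCV 4.12 (cv2) and the standard library are available. Lean on these libraries where they do the work, as an engineer would, in place of code of your own. Each camera call takes 0.05 s, during which the arm holds its last target.

### The job

Bring the little yellow bottle to the white scanner: with a fingertip, gently push the blue shuttle along its rail by the white plate behind the bottle until it clicks into the station opposite the scanner, passing through any earlier station but not running on past the scanner's. Then press the green button on the scanner. Leave the bottle itself untouched and standing in its socket, and do not disturb the other things on the bench.

Things in the scene. Friction and masses are not known exactly. Their poses are not given: they have to be found in the camera images.
- rail: Fixed aluminium rail base, 100 (x) x 400 (y) x 12 mm, steel rail along its y axis; origin at the centre of its underside, on the bench; z up. The shuttle is pushed along +y of this frame (robot's left). Three click stations at y = -55, +15 and +85 mm, each a notch between two brass ridges; those on the way are passed by pushing on. Black stops at both ends.
- shuttle: Blue shuttle, 64 (x) x 70 (y) mm, deck top 44 mm above the bench, axes parallel to the rail's; origin on the rail's centre line at bench height under the shuttle's middle. Slides only along the rail's y, from -150 to +145 mm; cannot be lifted; starts at y = -130, before the first station. Drag about 1 N; stays where it is left.
- shuttle_push (a point): Centre of the rear face of the shuttle's upright white push plate, 72 mm above the bench; the face looks to the rail's -y and is pushed towards +y. The plate is 50 wide (x), 8 thick, its top 90 mm above the bench (46 above the deck). The plate's rear face is 35 mm behind the shuttle's middle.
- shuttle_mark (a point): Middle of the shuttle on its deck, 44 mm above the bench, in line with its yellow pointer. From 13 to 6 mm before a station its sprung roller climbs a ridge (push 7 to 10 N), then drops into the notch: the push dips and the shuttle jumps 6 mm ahead by itself, centring on the station. Pushing it 6 mm past centre (a like force) makes it jump out.
- vial: Small yellow bottle with orange cap, 25 x 25 x 50 mm, standing loose in a 12 mm deep socket on the shuttle 12 mm ahead (rail +y) of its middle; origin at the centre of its underside, 44 mm above the bench; its top is 94 mm above the bench.
- scanner: White module, 50 x 50 x 60 mm, fixed beyond the rail opposite one of the stations (which one varies), centre 85 mm from the rail's middle; dark round lens facing the rail, green button on top. Origin at the centre of its underside; axes parallel to the rail's. The shuttle is at its station when shuttle_mark has y = 0 in this frame (pointer opposite the module's yellow line).
- scan_button_top (a point): Centre of the top of the round green button (radius 14 mm) on the scanner. Pressed straight down; travel 6 mm against a spring, 5 N at the bottom.
- scan_button (a joint): Travel of the green button: 0 up, 0.006 m fully down; springs back. It counts as pressed from 0.004.
- blank_a: Plain grey blank module without button, 50 x 50 x 60 mm; origin at the centre of its underside. Fixed opposite another station.
- blank_b: Plain grey blank module without button, 50 x 50 x 60 mm; origin at the centre of its underside. Fixed opposite another station.
- beaker: Glass beaker with pink contents, 72 x 72 x 90 mm, a loose bystander at the left; origin at the centre of its underside.
- dropper_red: Small pale blue dropper bottle with red tip, 31 x 31 x 78 mm, a loose bystander at the right; origin at the centre of its underside.
- brown_bottle: Brown bottle with black cap, 46 x 46 x 115 mm, a loose bystander at the right; origin at the centre of its underside.
- tip_box: Pipette tip box with yellow tips, 80 x 120 x 50 mm, a loose bystander at the front left; origin at the centre of its underside.
- mug: White mug, 83 x 115 x 86 mm, a loose bystander at the back; origin at the centre of its underside.
- timer: Red and white timer, 66 x 66 x 45 mm, a loose bystander at the left; origin at the centre of its underside.
- back_bottle_4: Squat white jar, 52 x 52 x 52 mm, a loose bystander at the right; origin at the centre of its underside.
Mind the look-alikes: they are no part of the job. Leave any orange or turquoise look-alike of the scanner alone.

How it is judged:
On the way, in this order (a step that is already met when the one before it is completed fails the run):
1. the shuttle rests in the scanner's station (y of shuttle_mark in the frame of scanner between -0.003 and 0.003 m and linear speed of shuttle below 0.01 m/s), for 0.2 s.
2. the green button is pressed (y of shuttle_mark in the frame of scanner between -0.003 and 0.003 m and value of joint scan_button above 0.004 m), for 0.04 s.
At the end, for the whole second after the job is handed in: The shuttle rests in the scanner's station (its middle within 3 mm of the scanner's centre line), the button was pressed while it was there and is up again, and the bottle stands upright (within 0.15 rad) in its socket (y of shuttle_mark in the frame of scanner between -0.003 and 0.003 m and linear speed of shuttle below 0.005 m/s and value of joint scan_button below 0.002 m and angle between vial's own z axis and vertical below 0.15 rad and distance between vial and shuttle below 0.052 m and linear speed of vial below 0.01 m/s); the robot touches nothing.
It fails at once if the shuttle runs past the scanner's station (more than 16 mm beyond) (y of shuttle_mark in the frame of scanner above 0.016 m).
It fails at once if the button is pressed while the shuttle is not in the scanner's station (value of joint scan_button above 0.003 m and (y of shuttle_mark in the frame of scanner above 0.005 m or y of shuttle_mark in the frame of scanner below -0.005 m)).
It fails at once if the robot touches the bottle (more than 1 N), or the bottle is lifted out of its socket or tipped (contact force between any of the fingers, the arm and vial above 1 N or height (world z) of vial above 0.056 m or angle between vial's own z axis and vertical above 0.4 rad).
It fails at once if the shuttle is pushed roughly (more than 40 N) (contact force between the fingers and shuttle above 40 N).
It fails at once if another thing on the bench is moved more than 15 mm or tipped (distance of any of beaker, dropper_red, brown_bottle, tip_box, mug, timer, back_bottle_4 from where it was at the start of the episode above 0.015 m or angle between any of beaker, dropper_red, brown_bottle, tip_box, mug, timer, back_bottle_4's own z axis and vertical above 0.3 rad).
It also fails if it takes over 58 s, if anything falls off the work surface, if the arm or the gripper's body presses on something with over 40 N, if the wrist force passes 120 N, or if a joint passes its speed limit or range.

## Working session

There is one attempt and no reset: what is moved stays moved. The work goes in short steps, Python scripts to look and compute and a shell command to move; the robot and the scene stay as the last step left them, time stands still between calls to the robot, and variables do not carry over. Pictures are saved under pics/ and viewed, and the job is handed in when it is done.

```bash
mkdir -p pics
python3 - <<'E'
from workcell import arm
import cv2,numpy as np
for n in("scene","top"):
    d=arm.get_image(n); cv2.imwrite(f"pics/{n}0.png",d["pixels"]); print(n,d["intrinsics"],d["distortion"],np.round(d["cam_to_world"],4).tolist())
s=arm.get_state();print(s)
E
```

```text
scene [[516.36815435   0.         292.71338369]
 [  0.         516.36815435 212.26445712]
 [  0.           0.           1.        ]] [-0.08778723  0.          0.          0.          0.        ] [[-0.4502, -0.379, 0.8085, -0.8932], [-0.8926, 0.1677, -0.4185, 0.7438], [0.0231, -0.9101, -0.4138, 0.7707], [0.0, 0.0, 0.0, 1.0]]
top [[541.9281594    0.         276.9257648 ]
 [  0.         541.9281594  209.12505259]
 [  0.           0.           1.        ]] [-0.08379216  0.          0.          0.          0.        ] [[-0.0258, -0.9855, 0.1678, 0.2277], [-0.9997, 0.0259, -0.0017, 0.0401], [-0.0026, -0.1678, -0.9858, 1.599], [0.0, 0.0, 0.0, 1.0]]
{'time': 0.1, 'q': array([ 1.18437626,  0.43513916,  0.02494818,  1.57398913, -0.01158202,
        1.13397314, -0.07511044]), 'dq': array([-0.0013229 , -0.00120789,  0.00077372, -0.00038775, -0.00074623,
       -0.00088809, -0.00037554]), 'joint_torque': array([ 3.02248613e-03, -6.69121957e+01,  9.88185257e-01, -3.15139353e+01,
       -6.04569633e-02,  3.74906184e-02,  5.14460453e-05]), 'position': array([ 0.17485102, -0.59958421,  0.2260385 ]), 'ee_rot': array([-3.10871055e+00, -4.44064952e-01,  5.03900014e-04]), 'ft_force': array([ 0.31186315, -0.10151132,  0.05725248]), 'moment': array([0.02599316, 0.01793111, 0.00293075]), 'opening': 1.0006742294992215}
```

View pics/scene0.png

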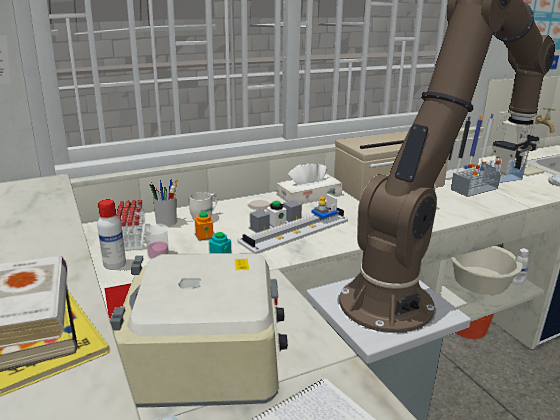

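View pics/top0.png

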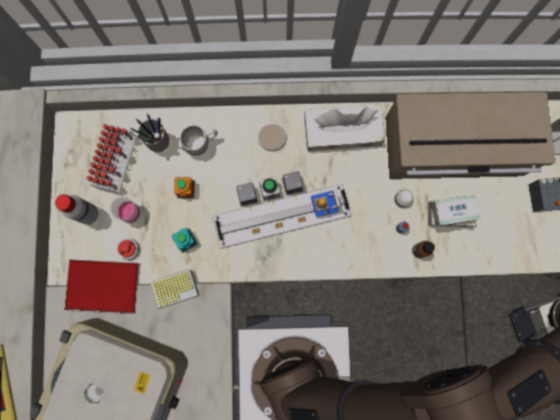

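The top view shows the rail from (220,232) to (348,200), with the blue shuttle at (325,204). Three modules stand behind the rail: grey at (247,194), one with a green button at (270,186), and grey at (292,182). The look-alikes are orange at (184,187) and turquoise at (183,239). The middle module fits the scanner, so I'll confirm it in a crop.

Run:
```python
import cv2,numpy as np
t=cv2.imread("pics/top0.png")[165:255,205:365]; s=cv2.imread("pics/scene0.png")[185:255,230:355]
cv2.imwrite("pics/c1.png",cv2.resize(t,None,fx=5,fy=5,interpolation=cv2.INTER_CUBIC))
cv2.imwrite("pics/c2.png",cv2.resize(s,None,fx=6,fy=6,interpolation=cv2.INTER_CUBIC))
```

```text
(no output)
```

View pics/c1.png

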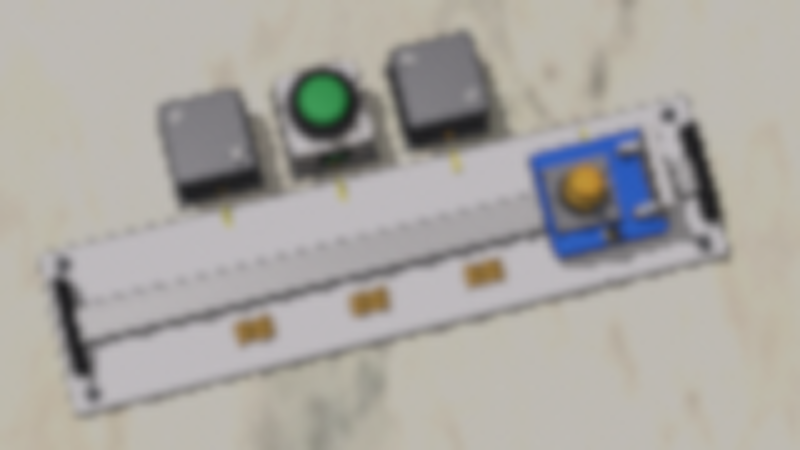

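View pics/c2.png

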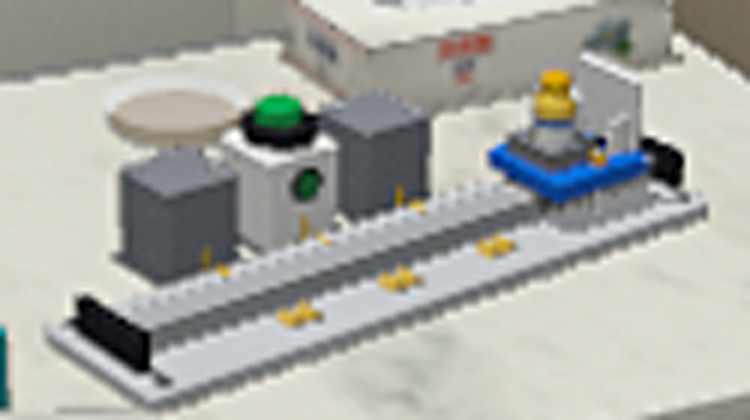

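The crops confirm it: the white module with the dark lens and green button, in the middle position, is the scanner. That makes its station y=+15. The grey ones on either side are the blanks. Next I'll locate everything with both cameras.

```bash
cat > h.py <<'E'
import cv2,numpy as np
from workcell import arm
cams={}
def setup():
    for n in("scene","top"):
        d=arm.get_image(n); cams[n]=(d["intrinsics"],d["distortion"],d["cam_to_world"],d["pixels"])
    return cams
def ray(c,p):
    K,D,T=c[:3]; u=cv2.undistortPoints(np.array([[p]],float),K,np.array(D,float))[0,0]
    return T[:3,3],T[:3,:3]@np.array([u[0],u[1],1])
def onz(c,p,z):
    o,d=ray(c,p); return o+d*(z-o[2])/d[2]
def tri(ps):
    A=np.zeros((3,3));b=np.zeros(3)
    for c,p in ps:
        o,d=ray(c,p); d=d/np.linalg.norm(d); M=np.eye(3)-np.outer(d,d); A+=M;b+=M@o
    return np.linalg.solve(A,b)
def proj(c,X):
    K,D,T=c[:3]; Ti=np.linalg.inv(T)
    return cv2.projectPoints(np.array(X,float).reshape(-1,1,3),cv2.Rodrigues(Ti[:3,:3])[0],Ti[:3,3],K,np.array(D,float))[0][:,0]
E
python3 - <<'E'
from h import *
from scipy.optimize import least_squares
setup();t,s=cams["top"],cams["scene"]
T=lambda x,y:((x+.5)/5-.5+205,(y+.5)/5-.5+165)
S=lambda x,y:((x+.5)/6-.5+230,(y+.5)/6-.5+185)
C=[(.05,.2),(-.05,.2),(-.05,-.2),(.05,-.2)]  # rail x back
top=[T(45,258),T(80,412),T(728,252),T(688,97)]
sc=[(0,S(45,330)),(1,S(150,402)),(2,S(706,208))]
def res(p,use=3):
    c,si=np.cos(p[2]),np.sin(p[2])
    X=[(p[0]+c*a-si*b,p[1]+si*a+c*b,.012) for a,b in C]
    r=[]
    if use&1:r.append((proj(t,X)-top).ravel())
    if use&2:r.append((proj(s,X)[[i for i,_ in sc]]-[q for _,q in sc]).ravel())
    return np.concatenate(r)
for u in(1,2,3):
    f=least_squares(res,[.5,0,0.2],args=(u,)); print(u,f.x,np.degrees(f.x[2]),f.fun.round(1))
p=f.x
c,si=np.cos(p[2]),np.sin(p[2]);R=np.array([[c,-si],[si,c]])
inr=lambda X:R.T@(X[:2]-p[:2])
b=tri([(t,T(324,97)),(s,S(280,108))]);print("button",b,"in rail",inr(b))
v=tri([(t,T(586,186)),(s,S(556,76))]);print("cap",v,inr(v))
pl=tri([(t,T(685,183)),(s,S(612,62))])
for nm,q in(("l ridge mid",(255,331)),("mid",(370,302)),("r",(485,273))): print(nm,inr(onz(t,T(*q),.014)))
for q in((228,216),(343,190),(457,163)): print("yl",inr(onz(t,T(*q),.012)))
# plate top-left/top-right corners in scene; top z=.09
for q in((583,57),(641,92)): X=onz(s,S(*q),.09);print("plate corner",X,inr(X))
print("predict push",p[:2]+R@[0,-.165],"button",p[:2]+R@[.085,.015])
# bystanders
for nm,q,z in(("jar",(404,198),.05),("dropper",(403,228),.07),("brown",(425,249),.11),("orange",(184,187),.06),("turq",(183,239),.06)): X=onz(t,q,z);print(nm,X.round(3),inr(X).round(3))
E
```

```text
1 [0.47858354 0.02287373 0.21958847] 12.581492586685243 [-1.1 -0.8 -0.5  1.   1.2  0.3  0.4 -0.6]
2 [0.4699729  0.02877755 0.22528091] 12.907645163234687 [-0.9  0.1  0.2  0.3  0.8 -1. ]
3 [0.47765594 0.0239262  0.22094487] 12.659208284276218 [-1.4 -0.4 -0.8  1.4  0.9  0.5 -0.  -0.4 -0.4 -1.3  0.4 -1.2  0.9 -2. ]
button [0.56041668 0.05627048 0.07487012] in rail [0.0878372  0.01342087]
cap [ 0.5017497  -0.08997861  0.09230947] [-0.00145436 -0.11641606]
l ridge mid [-0.02524613  0.08550487]
mid [-0.02509213  0.01553982]
r [-0.02495276 -0.05465697]
yl [0.04586744 0.0846987 ]
yl [0.0443692  0.01458089]
yl [ 0.04360728 -0.05531829]
plate corner [ 0.52492161 -0.12136432  0.09      ] [ 0.01427603 -0.15211697]
plate corner [ 0.4669141  -0.12541349  0.09      ] [-0.04320875 -0.14335526]
predict push [ 0.51381596 -0.13706279] button [0.55730239 0.05718945]
jar [ 0.514 -0.335  0.05 ] [-0.043 -0.358]
dropper [ 0.424 -0.321  0.07 ] [-0.128 -0.325]
brown [ 0.358 -0.37   0.11 ] [-0.203 -0.358]
orange [0.562 0.306 0.06 ] [0.144 0.257]
turq [0.41  0.308 0.06 ] [-0.004  0.292]
```

Both views agree. The rail centre is at about (0.478, 0.0235) with yaw 12.65°. The push face is at (0.514, -0.137) and the button at (0.559, 0.057, 0.075). I'll shut the fingers and turn about +86° so the finger's stiff side faces the plate, staying high while I move in behind it.

```bash
python3 -m handwheel '[1,2,2.5,1,5, 1,4,5,2,10, 1,6.5,8,2,16, 1,9,11,2,22, 1,11,14,2,28, 1,13,16.5,2,34, 1,15.5,19.5,2,39, 1,17.5,22,2,43]' 20
python3 -m handwheel '[1,2,2.5,0,5, 1,4,5,0,10, 1,6.5,8,0,16, 1,9,11,0,22, 1,11,14,0,28, 1,13,16.5,0,34, 1,15.5,19.5,0,39, 1,17,21.3,0,43.3]'
python3 - <<'E'
from h import *
s=arm.get_state();print(s['time'],s['position'],s['ee_rot'],s['q'].round(2),s['ft_force'],s['opening'])
for n in("scene","top"): cv2.imwrite(f"pics/{n}1.png",arm.get_image(n)["pixels"])
t=cv2.imread("pics/top1.png")[165:255,205:365];u=cv2.imread("pics/scene1.png")[165:255,220:380]
cv2.imwrite("pics/c3.png",np.vstack([cv2.resize(k,(530,298)) for k in(t,u)]))
from scipy.spatial.transform import Rotation as Ro
M=Ro.from_rotvec(s['ee_rot']).as_matrix();print(M.round(3),np.degrees(np.arctan2(M[1,0],M[0,0])))
E
```

```text
time: 1.2
position: [0.3513, -0.3781, 0.2468]
ee_rot: [2.726, 1.561, 0.0]
ft_force: [-0.3, -0.4, 0.3]
opening: 0.179
time: 2.2
position: [0.5213, -0.1646, 0.2467]
ee_rot: [-1.957, -2.458, -0.001]
ft_force: [-0.2, -1.3, -0.8]
opening: 0.004
2.2 [ 0.52133383 -0.1645748   0.24674377] [-1.95653622e+00 -2.45786982e+00 -1.12901454e-03] [ 0.58  0.34 -0.49  1.71  0.17  1.14  0.27] [-0.21214661 -1.34937318 -0.81372224] 0.0036835502564119584
[[-0.224  0.975  0.   ]
 [ 0.975  0.224  0.001]
 [ 0.001  0.001 -1.   ]] 102.95837817962942
```

View pics/c3.png

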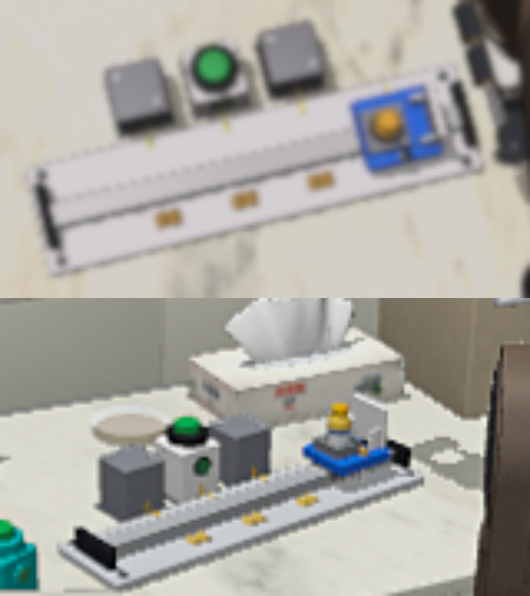

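```bash
python3 -m handwheel '[1,0,0,-3,0, 1,0,0,-6,0, 1,0,0,-9,0, 1,0,0,-12,0, 1,0,0,-14,0, 1,0,0,-16,0, 1,0,0,-18,0, 1,0,0,-18,0]'
python3 - <<'E'
from h import *
s=arm.get_state();print(s['time'],s['position'],s['ft_force'])
for n in("scene","top"): cv2.imwrite(f"pics/{n}2.png",arm.get_image(n)["pixels"])
t=cv2.imread("pics/top2.png")[165:255,205:365];u=cv2.imread("pics/scene2.png")[165:255,220:380]
cv2.imwrite("pics/c4.png",np.vstack([cv2.resize(k,(530,298)) for k in(t,u)]))
E
```

```text
time: 3.3
position: [0.5184, -0.1679, 0.0655]
ee_rot: [-1.965, -2.448, 0.003]
ft_force: [0.4, 0.4, -0.1]
opening: 0.004
3.3 [ 0.51836274 -0.16790883  0.06547794] [ 0.35353617  0.42554743 -0.0662927 ]
```

View pics/c4.png

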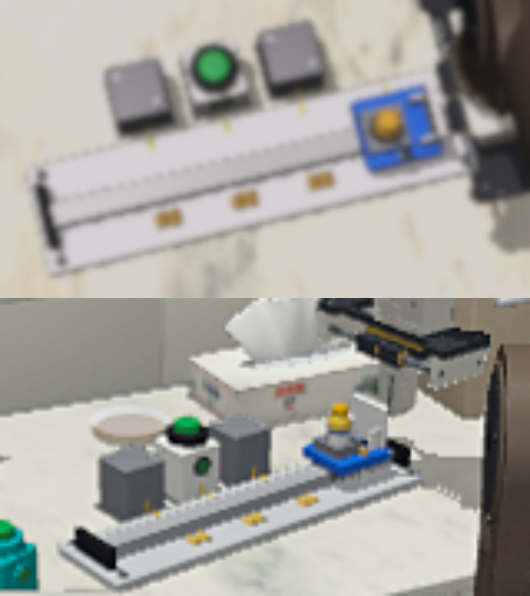

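```bash
python3 -m handwheel '[1,-0.11,0.49,0,0, 1,-0.22,0.98,0,0, 1,-0.31,1.37,0,0, 1,-0.37,1.66,0,0, 1,-0.44,1.95,0,0, 1,-0.5,2.25,0,0, 1,-0.57,2.54,0,0, 1,-0.61,2.73,0,0]'
python3 - <<'E'
from h import *
s=arm.get_state();print(s['time'],s['position'],s['ft_force'])
for n in("scene","top"): cv2.imwrite(f"pics/{n}3.png",arm.get_image(n)["pixels"])
t=cv2.imread("pics/top3.png")[165:255,205:365];u=cv2.imread("pics/scene3.png")[165:255,220:380]
cv2.imwrite("pics/c5.png",np.vstack([cv2.resize(k,(530,298)) for k in(t,u)]))
E
```

```text
time: 4.4
position: [0.5138, -0.1397, 0.0668]
ee_rot: [1.965, 2.451, -0.0]
ft_force: [0.1, -1.5, 0.5]
opening: 0.004
4.4 [ 0.51384506 -0.13967655  0.06678486] [ 0.14212835 -1.45433587  0.46580586]
```

View pics/c5.png

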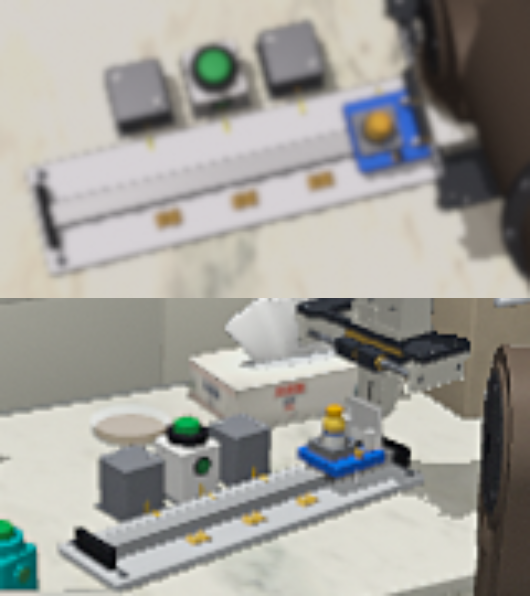

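The finger is on the plate and the shuttle has moved a few mm. I'll write a tracker that uses the cap and the blue deck relative to the first image.

```bash
cat >> h.py <<'E'
P=np.array([.4777,.0238]);YAW=np.radians(12.65)
Rm=np.array([[np.cos(YAW),-np.sin(YAW)],[np.sin(YAW),np.cos(YAW)]])
inr=lambda X:Rm.T@(np.asarray(X)[:2]-P)
def cap(n,img):
    if n=="top": x0,y0,x1,y1=215,170,350,245
    else: x0,y0,x1,y1=240,185,345,250
    c=img[y0:y1,x0:x1].astype(int); b,g,r=c[...,0],c[...,1],c[...,2]
    m=((r-b>90)&(r-g>25)&(r>150)).astype(np.uint8)
    k,l,st,ce=cv2.connectedComponentsWithStats(m)
    i=1+np.argmax(st[1:,4]); return ce[i]+[x0,y0],st[i,4]
def track(tag):
    setup(); out=[]
    for n in("top","scene"):
        im=cams[n][3]; cv2.imwrite(f"pics/{n}{tag}.png",im)
        p,a=cap(n,im); p0,_=cap(n,cv2.imread(f"pics/{n}0.png"))
        y=inr(onz(cams[n],p,.09))[1]-inr(onz(cams[n],p0,.09))[1]-.130
        out.append((n,p.round(1).tolist(),int(a),round(y*1000,1)))
    s=arm.get_state(); print(s['time'],s['position'].round(4),s['ft_force'].round(1),"tcp rail",(inr(s['position'])*1000).round(1),out)
E
python3 -c "
from h import *
track('4')"
```

```text
4.6 [ 0.5138 -0.1395  0.0667] [-0.4 -0.3  1.2] tcp rail [  -0.5 -167.2] [('top', [319.0, 201.7], 34, np.float64(-122.6)), ('scene', [320.2, 202.4], 19, np.float64(-113.7))]
```

```bash
python3 -m handwheel '[1,-0.13,0.59,0,0, 1,-0.26,1.17,0,0, 1,-0.39,1.76,0,0, 1,-0.53,2.34,0,0, 1,-0.66,2.93,0,0, 1,-0.79,3.51,0,0, 1,-0.92,4.1,0,0, 1,-1.01,4.49,0,0]'
python3 -c "
from h import *
track('5')"
```

```text
time: 5.6
position: [0.5037, -0.0943, 0.0668]
ee_rot: [-1.965, -2.451, -0.0]
ft_force: [0.8, -2.2, 0.2]
opening: 0.005
5.7 [ 0.5036 -0.0939  0.0668] [-0.6  0.  -0.4] tcp rail [  -0.5 -120.6] [('top', [302.9, 205.7], 33, np.float64(-75.5)), ('scene', [310.3, 205.8], 21, np.float64(-68.7))]
```

```bash
python3 -m handwheel '[1,-0.04,0.2,0,0, 1,-0.09,0.39,0,0, 1,-0.13,0.59,0,0, 1,-0.18,0.78,0,0, 1,-0.2,0.88,0,0, 1,-0.22,0.98,0,0, 1,-0.24,1.07,0,0, 1,-0.26,1.17,0,0]'
python3 -c "
from h import *
track('6')"
```

```text
time: 6.7
position: [0.5015, -0.0845, 0.0668]
ee_rot: [1.966, 2.449, -0.001]
ft_force: [2.2, -8.0, -0.9]
opening: 0.009
6.8 [ 0.5014 -0.0845  0.0668] [ 1.7 -6.1  0.4] tcp rail [  -0.5 -110.8] [('top', [299.8, 206.6], 32, np.float64(-66.4)), ('scene', [307.8, 204.6], 30, np.float64(-68.2))]
```

```bash
python3 -m handwheel '[1,-0.02,0.1,0,0, 1,-0.04,0.2,0,0, 1,-0.07,0.29,0,0, 1,-0.09,0.39,0,0]'
python3 -m handwheel '[1,-0.02,0.1,0,0, 1,-0.04,0.2,0,0]'
python3 -c "
from h import *
track('7')"
```

```text
time: 7.3
position: [0.5008, -0.0817, 0.0668]
ee_rot: [1.966, 2.447, -0.002]
ft_force: [2.8, -9.9, -0.6]
opening: 0.007
time: 7.55
position: [0.4999, -0.0775, 0.0667]
ee_rot: [1.966, 2.45, -0.0]
ft_force: [-0.2, -0.1, 0.3]
opening: 0.004
7.65 [ 0.4997 -0.0765  0.0667] [-0.2 -0.   0.4] tcp rail [  -0.5 -102.7] [('top', [296.7, 207.4], 34, np.float64(-57.4)), ('scene', [306.1, 207.2], 20, np.float64(-50.2))]
```

Clicked into station 1: the force rose to 10 N, then dropped to 0. Now I'll push on through it.

```bash
python3 -m handwheel '[1,-0.04,0.2,0,0, 1,-0.09,0.39,0,0, 1,-0.13,0.59,0,0, 1,-0.18,0.78,0,0, 1,-0.22,0.98,0,0, 1,-0.26,1.17,0,0, 1,-0.31,1.37,0,0, 1,-0.35,1.56,0,0]'
python3 -c "
from h import *
track('8')"
```

```text
time: 8.65
position: [0.4962, -0.0611, 0.0667]
ee_rot: [-1.964, -2.451, -0.0]
ft_force: [0.9, -0.8, 0.3]
opening: -0.001
8.75 [ 0.4962 -0.0609  0.0667] [-0.2 -0.1  0.3] tcp rail [ -0.5 -86.7] [('top', [291.5, 208.5], 32, np.float64(-42.2)), ('scene', [302.2, 208.3], 25, np.float64(-34.2))]
```

```bash
python3 -m handwheel '[1,-0.1,0.44,0,0, 1,-0.2,0.88,0,0, 1,-0.3,1.32,0,0, 1,-0.4,1.76,0,0, 1,-0.5,2.2,0,0, 1,-0.59,2.63,0,0, 1,-0.69,3.07,0,0, 1,-0.77,3.41,0,0]'
python3 -c "
from h import *
track('9')"
```

```text
time: 9.75
position: [0.4886, -0.0271, 0.0668]
ee_rot: [1.965, 2.451, 0.0]
ft_force: [0.6, -1.2, -1.5]
opening: 0.006
9.85 [ 0.4885 -0.0268  0.0668] [-1.2  0.2  0.7] tcp rail [ -0.5 -51.7] [('top', [279.5, 211.5], 32, np.float64(-7.2)), ('scene', [294.2, 209.0], 41, np.float64(-9.3))]
```

```bash
python3 -m handwheel '[1,-0.03,0.15,0,0, 1,-0.07,0.29,0,0, 1,-0.1,0.44,0,0, 1,-0.13,0.59,0,0, 1,-0.16,0.73,0,0, 1,-0.2,0.88,0,0, 1,-0.23,1.02,0,0, 1,-0.26,1.17,0,0]'
python3 -c "
from h import *
track('10')"
```

```text
time: 10.85
position: [0.4861, -0.0164, 0.0668]
ee_rot: [1.965, 2.45, -0.001]
ft_force: [1.4, -6.9, 1.3]
opening: 0.006
10.95 [ 0.4861 -0.0164  0.0668] [ 0.1 -4.1  1. ] tcp rail [ -0.6 -41.1] [('top', [275.8, 212.5], 31, np.float64(3.6)), ('scene', [291.5, 209.8], 34, np.float64(1.6))]
```

```bash
python3 -m handwheel '[1,-0.02,0.1,0,0, 1,-0.04,0.2,0,0, 1,-0.07,0.29,0,0, 1,-0.09,0.39,0,0]'
```

```text
time: 11.45
position: [0.4856, -0.0141, 0.0668]
ee_rot: [1.966, 2.448, -0.002]
ft_force: [2.2, -10.8, 1.5]
opening: 0.007
```

```bash
python3 -m handwheel '[1,-0.01,0.05,0,0, 1,-0.02,0.1,0,0]'
```

```text
time: 11.7
position: [0.4854, -0.0128, 0.0668]
ee_rot: [1.966, 2.448, -0.002]
ft_force: [2.1, -8.1, 1.5]
opening: 0.008
```

```bash
python3 -m handwheel '[1,-0.01,0.05,0,0, 1,-0.02,0.1,0,0, 1,-0.02,0.1,0,0]'
python3 -c "
from h import *
track('11')"
```

```text
time: 12.08
position: [0.4847, -0.0091, 0.0667]
ee_rot: [-1.964, -2.451, -0.001]
ft_force: [-0.7, 0.6, 0.1]
opening: 0.006
12.175 [ 0.4847 -0.0093  0.0667] [ 0.2 -0.5 -0.1] tcp rail [ -0.4 -33.8] [('top', [272.0, 213.4], 33, np.float64(14.7)), ('scene', [289.1, 210.7], 38, np.float64(12.1))]
```

Clicked: the force dropped from about 10 N to 0 and the tracker reads 14.7 mm. I'll back straight off, lift and look.

```bash
python3 -m handwheel '[1,0.11,-0.49,0,0, 1,0.33,-1.46,0,0, 1,0.55,-2.44,0,0, 1,0.55,-2.44,3,0, 1,0.55,-2.44,6,0, 1,0.55,-2.44,9,0, 1,0.55,-2.44,12,0, 1,0.55,-2.44,12,0]'
python3 - <<'E'
from h import *
track('12')
t=cv2.imread("pics/top12.png")[165:255,205:365];u=cv2.imread("pics/scene12.png")[165:255,220:380]
cv2.imwrite("pics/c12.png",np.vstack([cv2.resize(k,(530,298),interpolation=cv2.INTER_CUBIC) for k in(t,u)]))
E
```

```text
time: 13.18
position: [0.4918, -0.035, 0.1888]
ee_rot: [1.964, 2.447, 0.004]
ft_force: [-0.5, 0.5, -0.2]
opening: 0.003
13.275 [ 0.4902 -0.035   0.1865] [-0.4  0.2 -0.3] tcp rail [ -0.7 -60.1] [('top', [272.0, 213.4], 33, np.float64(14.7)), ('scene', [288.4, 212.5], 20, np.float64(22.7))]
```

View pics/c12.png

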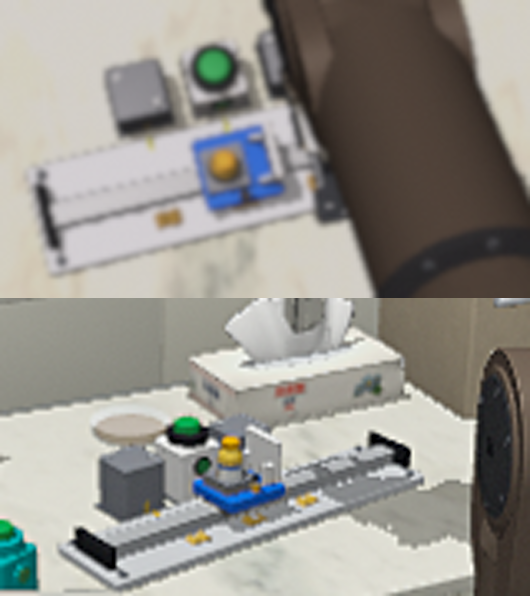

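The shuttle sits opposite the scanner with the bottle upright (cap in the top image at (272,213)). Next I'll move high over the button.

```bash
python3 -m handwheel '[1,2,2.7,0,0, 1,4,5.3,0,0, 1,6,8,0,0, 1,6.9,9.2,0,0, 1,6.9,9.2,-2,0, 1,6.9,9.2,-4,0, 1,6.9,9.2,-6,0, 1,6.9,9.2,-7,0]'
python3 - <<'E'
from h import *
track('13')
t=cv2.imread("pics/top13.png")[165:255,205:365];u=cv2.imread("pics/scene13.png")[165:255,220:380]
cv2.imwrite("pics/c13.png",np.vstack([cv2.resize(k,(530,298),interpolation=cv2.INTER_CUBIC) for k in(t,u)]))
E
```

```text
time: 14.28
position: [0.5581, 0.0566, 0.1151]
ee_rot: [-1.965, -2.449, 0.004]
ft_force: [0.6, 0.0, -0.0]
opening: 0.004
14.375 [0.5583 0.0569 0.1155] [0.1 0.4 0.7] tcp rail [85.9 14.7] [('top', [271.6, 213.4], 32, np.float64(15.7)), ('scene', [288.6, 210.7], 34, np.float64(13.3))]
```

View pics/c13.png

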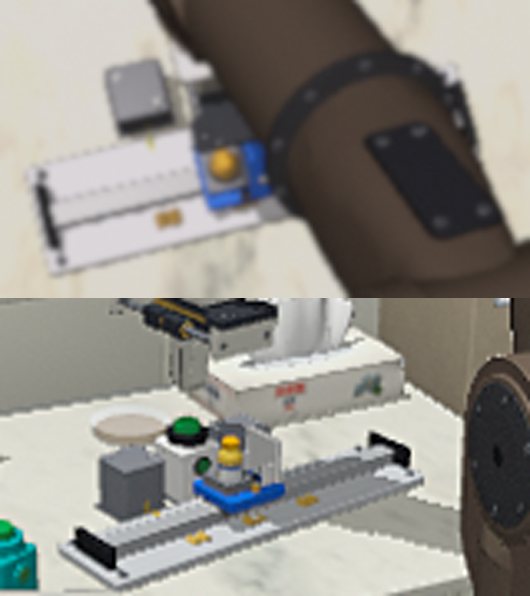

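The shut fingers hang right above the green button at (187,425) in the scene panel. I'll descend now and press slowly.

```bash
python3 -m handwheel '[1,0,0,-1.5,0, 1,0,0,-2.5,0, 1,0,0,-3.2,0, 1,0,0,-3.5,0, 1,0,0,-3.7,0, 1,0,0,-3.9,0, 1,0,0,-4.0,0, 1,0,0,-4.0,0]'
```

```text
time: 15.38
position: [0.5592, 0.0577, 0.0769]
ee_rot: [1.965, 2.451, -0.0]
ft_force: [-3.0, -0.4, 4.0]
opening: 0.003
```

```bash
python3 -m handwheel '[1,0,0,-0.15,0, 1,0,0,-0.3,0, 1,0,0,-0.4,0, 1,0,0,-0.4,0]'
```

```text
time: 15.88
position: [0.5595, 0.0577, 0.0756]
ee_rot: [1.964, 2.449, 0.0]
ft_force: [-13.8, -4.0, 38.3]
opening: 0.01
```

It bottomed out at 38 N, so I'll release in steps and log force against height to check the spring travel.

```bash
python3 - <<'E'
from h import *
track('14')
u=cv2.imread("pics/scene14.png")[185:245,240:320]
cv2.imwrite("pics/c14.png",cv2.resize(u,None,fx=7,fy=7,interpolation=cv2.INTER_CUBIC))
E
for i in 1 2 3 4 5; do :; done
python3 -m handwheel '[1,0,0,0.2,0, 1,0,0,0.35,0]'
python3 -m handwheel '[1,0,0,0.1,0, 1,0,0,0.15,0]'
python3 -m handwheel '[1,0,0,0.1,0, 1,0,0,0.2,0]'
python3 -m handwheel '[1,0,0,0.1,0, 1,0,0,0.2,0]'
python3 -m handwheel '[1,0,0,0.1,0, 1,0,0,0.2,0]'
```

```text
15.975 [0.5595 0.0577 0.0757] [-14.3  -3.   38.6] tcp rail [87.3 15.2] [('top', [271.1, 213.7], 7, np.float64(17.2)), ('scene', [288.3, 212.5], 19, np.float64(23.2))]
time: 16.23
position: [0.5593, 0.0577, 0.0768]
ee_rot: [1.965, 2.451, 0.001]
ft_force: [-3.0, -0.3, 3.7]
opening: 0.003
time: 16.48
position: [0.5593, 0.0577, 0.0777]
ee_rot: [-1.965, -2.451, -0.0]
ft_force: [-2.7, -1.4, 3.7]
opening: 0.007
time: 16.73
position: [0.5593, 0.0577, 0.0797]
ee_rot: [-1.965, -2.451, 0.0]
ft_force: [-2.7, 0.3, 1.9]
opening: 0.005
time: 16.98
position: [0.5594, 0.0577, 0.0818]
ee_rot: [1.965, 2.451, 0.0]
ft_force: [-0.7, -0.2, 2.2]
opening: 0.003
time: 17.23
position: [0.5595, 0.0577, 0.0838]
ee_rot: [1.965, 2.451, 0.001]
ft_force: [-0.1, -0.7, -0.0]
opening: 0.006
```

View pics/c14.png

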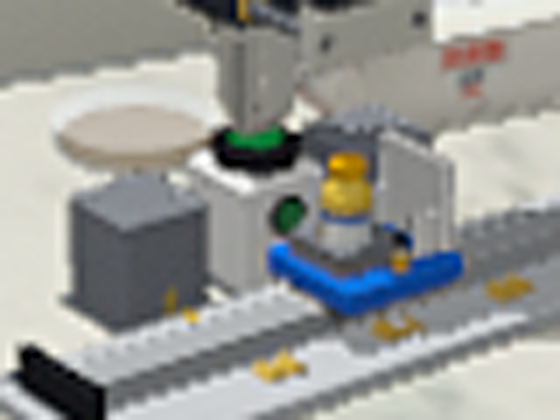

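The spring force fades from 5 N at z≈0.0765 to zero at about 0.083, so the button went through its full 6 mm travel. The picture shows the fingers on the green cap. I'll lift clear now and do the final check.

```bash
python3 -m handwheel '[1,0,0,2,0, 1,0,0,5,0, 1,0,0,8,0, 1,0,-2,11,0, 1,1,-6,12,0, 1,0,-11,12,0, 1,-2,-16,12,0, 1,-3,-20,12,0]'
python3 -m handwheel '[1,0,0,0,0, 1,0,0,0,0, 1,0,0,0,0, 1,0,0,0,0]'
python3 - <<'E'
from h import *
track('15')
t=cv2.imread("pics/top15.png")[165:255,205:365];u=cv2.imread("pics/scene15.png")[165:255,220:380]
cv2.imwrite("pics/c15.png",np.vstack([cv2.resize(k,(530,298),interpolation=cv2.INTER_CUBIC) for k in(t,u)]))
E
```

```text
time: 18.23
position: [0.5283, -0.1447, 0.2037]
ee_rot: [1.967, 2.449, -0.001]
ft_force: [0.4, 0.8, -0.2]
opening: 0.003
time: 18.73
position: [0.5296, -0.1412, 0.2038]
ee_rot: [-1.963, -2.453, -0.001]
ft_force: [-0.4, 0.1, 0.4]
opening: 0.008
18.825 [ 0.5295 -0.1416  0.2037] [0.9 0.5 0.7] tcp rail [  14.3 -172.7] [('top', [272.0, 213.4], 33, np.float64(14.7)), ('scene', [288.2, 212.4], 19, np.float64(22.7))]
```

View pics/c15.png

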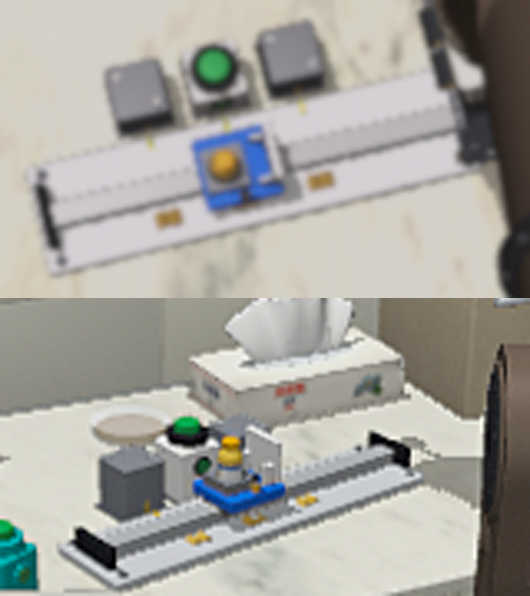

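View pics/top15.png

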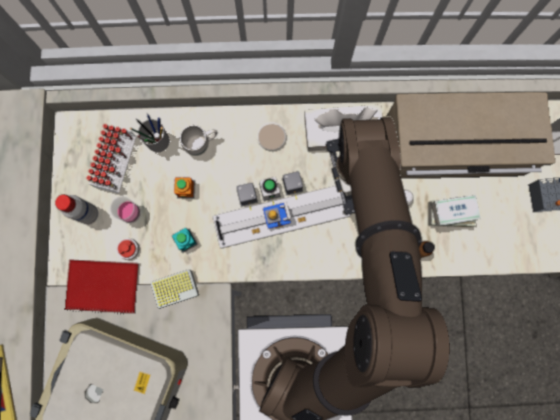

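The shuttle is in the middle station with its cap at (272,213), the bottle is upright and the button is up. The bystanders I can see haven't moved, and the arm is clear.

```bash
python3 -c "
from workcell import arm
print(arm.sign_off())"
```

```text
the job is handed in; nothing more can be done
None
```

The job is done and handed in; `sign_off` reports no verdict. I pushed the shuttle by its white plate with the shut fingers, through the first station, until it clicked into the middle one opposite the scanner. I then pressed the green button and backed away.

- **Shuttle:** The push peaked at about 11 N and dropped to zero at the click. The overhead camera puts the shuttle at y = 14.7 mm on the rail, against a station at 15 mm, and it read the same after the press.
- **Button:** It went through its full travel of about 6 mm. The wrist force briefly reached about 38 N pushing down (41 N in total) once the button had bottomed, which was harder than needed. The final picture shows it up again.
- **Bottle and bystanders:** The bottle looks upright in its socket, and the bystanders in view are where they started. The arm hid the dropper and most of the jar in the last picture, so I couldn't check those two; the arm passed well above them.
- **Disagreement:** The scene camera's tracker gave 12 to 23 mm for the shuttle because it saw only a small, noisy patch of the cap. I relied on the overhead view, the clicks and the finger position, which agreed with each other.

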